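# Open the watch-parts jar at the watchmaker's bench

## Robot

A 6-joint arm with a two-finger parallel gripper is mounted at the origin on the work surface. World frame = base frame: x ahead of the robot, y to its left, z up, the work surface at z = 0. Lengths are in m, angles in rad, forces in N, time in s.
With the tool pointing down it reaches from about 0.275 to 0.85 m from the base axis. Payload 5.2 kg.
Tool frame: the origin (TCP) lies at the very end of the fingers, on their centre line; the grasp point (between the pads) lies 19 mm behind it; z points along the fingers, y is the line along which they close (so a half turn about z gives the same grasp; the last joint's range is limited). The gripper opens to 85 mm and grips with 20 to 120 N. Pads are 22 mm wide; open, the fingers measure 114 mm over their backs; the gripper's body (76 mm by 85 mm) begins 54 mm behind the grasp point. The pads swing forward as they close: fully open they stand 13 mm farther back than shut.
Start: joints at [-1.46, 0.259, 1.535, -0, 1.348, -0.203], TCP at [0.17, -0.523, 0.231] pointing down, gripper open.
Joint ranges: [-3.14, 3.14], [-0.91, 2.08], [0.19, 2.58], [-1.22, 4.36], [0.22, 2.71], [-3.12, 3.12]. Speed limits (rad/s): [2.57, 2.57, 3.14, 3.14, 3.14, 3.14].

## Interface

Orientations are given as a unit quaternion [x, y, z, w].
In Python, from bench import ctrl gives the robot as it stands.
- The arm moves only by the tool apply_moves, never from a script. Its arguments are lists of equal length, an entry for each row: "travel": the shift along the tool's x, y, z in cm, a list of three; "delta_rot": the turn, a rotation vector about the tool's x, y, z in rad, a list of three; "hand": the finger opening in cm, from 0 to 8.54. In form: {"travel": [[x, y, z], ...], "delta_rot": [[ax, ay, az], ...], "hand": [hand, ...]}. A call has 1 to 12 rows; each row is the pose to reach, as a shift and turn from the pose commanded when the call began, along the tool's axes at that moment; what a row does not reach only later rows make up. A row lasts 1/12 s, in which the tool goes at most 41.7 mm and 7.16 degrees, less where a joint would pass 70% of its speed; a pose out of reach is approached as far as the arm can. A call with a gripper value outside its range is refused whole. The fingers move at their own pace and stop on an object; "newtons" is the grip in N (left out, the last holds). Time passes only in rows, so rows that repeat a pose let the fingers close. It gives the time, the measured TCP pose, the force, the opening and the grip force at its end, in the units of the state.
- ctrl.sense(): the state, without advancing time (a new reading comes with each control period).
- ctrl.camera(name): name is "scene" or "top"; returns (picture, depth): 384x512x3 uint8, red, green, blue; 384x512 float32, m along the optical axis (not along the pixel's ray), 0 where there is no reading.
- ctrl.get_calibration(name): a dict with "intrinsics" (3x3 intrinsics, pixels), "position" and "attitude" of the camera in the world. Camera axes: x right, y down, z forward; pixel columns grow to the right and rows downward; lengths in m; the calibration is good to about 2 mm. A picture is of the moment at which its call begins. get_calibration takes no time and is no camera call.
- ctrl.finish_job(): hands the job in; it is judged then, once.
Trained networks look in the newest picture that a camera, given by its name, has taken for a name from the list of things; names that differ only in an ending like _2 or _b are one class to them, and where a whole thing is asked for, a point or a joint stands for the part that bears it (a point fixed in the world has none). Each returns a list of dicts, best first, with "p" (0 to 1); they miss things now and then, are a little off and sometimes report something else, mostly with a low value. They report only what shows in the picture. A call takes as long as a camera call.
- ctrl.silhouettes(query, camera): "pixels" (384x512 bool, what is visible of it) and "point" ([column, row] in pixels, amid what is visible of it).
- ctrl.place_of(query, camera): "point" ([column, row] in pixels: a listed point, or the origin of a listed thing).
The state is a dict: "t": time; "joints": joint angles; "joint_vel": joint speeds; "tau": joint torques, N m; "tcp_pos": TCP position; "eef_rot": TCP orientation; "wrist_force": force on the tool from outside, world axes, zero at the start; "ft_torque": the same for the moment, N m; "finger_gap": finger opening in m; "grasp_force": force on a finger pad.
Only numpy, scipy, OpenCV 4.12 (cv2) and the standard library are available. Lean on these libraries where they do the work, as an engineer would, in place of code of your own. Each camera call takes 0.05 s, during which the arm holds its last target. There are 200 camera calls.

## Task

On the watchmaker's bench, slide the fork of the jar holder all the way to its end stop so that it locks the foot of the jar down; then unscrew the jar's tight metal cap (anticlockwise seen from above), stop turning once its thread lets go, and lift it straight up off the neck. Finish while still holding the cap level in the gripper, two centimetres or so above the jar's mouth and centred over it, with the jar still seated and locked in its holder; leave everything else on the bench where it is.

Things in the scene. Friction and masses are not known exactly. Their poses are not given: they have to be found in the camera images.
- holder: Fixed aluminium jar holder on the bench: base plate 110 mm (x) by 225 mm (y: from -170 to +55) and 8 mm thick, with two rails 25 mm high along x = +-44 mm (y from -165 to +20). Origin: underside of the plate, directly under the jar's axis; z up. The fork slides along the holder's +y axis towards the jar.
- fork (a joint): Travel in m of the holder's steel fork, growing as it moves along the holder's +y axis towards the jar: it starts at 0 to 0.012 (jar free), the end stop is at 0.060 (its two prongs straddle the jar and lie over the jar's square foot). It needs about 3 N and stays where it is left.
- fork_grip (a point): Centre of the top of the fork's upright black grip: a block 16 mm wide (holder x), 24 mm long (holder y, the slide direction), standing 38 mm tall; this point is 61.5 mm above the bench. It moves with the fork; it ends 78 mm from the jar's axis. The plate it stands on is 23.5 mm above the bench.
- jar: Loose clear glass jar with brass watch wheels in it, seated in the holder: square foot 76 mm wide and 9 mm thick, held from turning by low curbs with 1 to 2 mm of play; round body 54 mm across up to 52 mm, neck 43 mm across, 350 g. Origin: centre of its underside, 8 mm above the bench; z along its axis; its axes start parallel to the holder's.
- jar_mouth (a point): Centre of the jar's mouth, on the jar's axis 76 mm above the jar's underside (84 mm above the bench); axes as the jar's. A sprung black rubber gasket on it, 41 mm across, pushes up on the cap; it stays with the jar.
- cap: Round knurled aluminium screw cap on the jar: 58 mm across, 20 mm high, top 3 mm thick, 60 g. Origin: centre of its lower rim; z up. Tight, its rim is 14 mm below the mouth, its top 90 mm above the bench, its x axis along the jar's x. Starting it takes roughly 0.3 to 0.7 N m; grip 60 N or more. To clear the mouth its rim must rise 14 mm.
- cap_mark (a point): A point in the plane of the cap's rim, 20 mm from its axis along the cap's x: shows how far the cap has turned. Quick thread: turned anticlockwise (seen from above) the cap rises 2 mm and lets go after about 65 degrees (1.13 rad); from there to about 160 degrees it lifts off freely, beyond that it catches the next thread.
- loupe: Black eye loupe standing on the bench, 40 mm across, 36 mm high; origin at the centre of its underside. Bystander.
- tweezers: Steel tweezers lying flat, 140 mm long along their x, 5 mm high; origin under the middle. Bystander.
- dish: Low glass dish, 80 mm across, 18 mm high; origin at the centre of its underside. Bystander.
- spare_jar: Small closed jar, 40 mm across, 50 mm high, standing on the bench away from the holder; origin at the centre of its underside. Bystander: not the jar to open.
- driver: Screwdriver 130 mm long lying along its x on the bench. Bystander.
- case_cushion: Black case cushion with a brass movement plate on top, 70 mm across, 24 mm high; origin at the centre of its underside. Bystander.
- case_ring: Steel watch-case ring, 42 mm across, 8 mm high; origin at the centre of its underside. Bystander.

How it is judged:
By the outcome, as a careful person would: the job done as asked, in the order asked, and still so for the second after the job is handed in, while the arm keeps its last pose, push and grip.
It also fails if it takes over 48 s, if anything falls off the work surface, if the arm or the gripper's body presses on something with over 40 N, if the wrist force passes 120 N, or if a joint passes its speed limit or range.

## Working session

There is one attempt and no reset: what is moved stays moved. The work goes in short steps, Python scripts to look and compute and a tool call to move; the robot and the scene stay as the last step left them, time stands still between calls to the robot, and variables do not carry over. Pictures are saved under pics/ and viewed, at most 10 in all, crops included, and the job is handed in when it is done.

Besides the shell and the picture viewer there is one more tool, called in YAML: its name, and indented under it one key for each argument. apply_moves: Moves the arm, as the interface text tells. Its arguments: {"type":"object","properties":{"travel":{"type":"array","items":{"type":"array","items":{"type":"number"}}},"delta_rot":{"type":"array","items":{"type":"array","items":{"type":"number"}}},"hand":{"type":"array","items":{"type":"number"}},"newtons":{"type":"number"}},"required":["travel","delta_rot","hand"]}

```bash
mkdir -p pics; cat > h.py <<'E'
import numpy as np, cv2
from scipy.spatial.transform import Rotation as R
from bench import ctrl
def cal(c):
    k=ctrl.get_calibration(c); K=np.array(k["intrinsics"]); a=np.array(k["attitude"])
    return K,np.array(k["position"]),(R.from_quat(a).as_matrix() if a.size==4 else a)
def ray(c,px):
    K,p,A=cal(c); d=A@np.linalg.solve(K,[px[0],px[1],1.]); return p,d/np.linalg.norm(d)
def atz(c,px,z):
    p,d=ray(c,px); return p+d*(z-p[2])/d[2]
def tri(a,b):
    p,d=ray("scene",a); q,e=ray("top",b)
    s=np.linalg.lstsq(np.c_[d,-e],q-p,rcond=None)[0]; u,v=p+s[0]*d,q+s[1]*e
    return (u+v)/2,np.linalg.norm(u-v)
def snap(c,n):
    im,dp=ctrl.camera(c); cv2.imwrite(f"pics/{n}.png",im[:,:,::-1]); return im,dp
E
python3 - <<'E'
from h import *
np.set_printoptions(precision=4,suppress=True)
ims=[snap(c,c+"0")[0] for c in("scene","top")]
cv2.imwrite("pics/both.png",cv2.resize(np.vstack(ims)[:,:,::-1],(400,600)) if 0 else ims[1][:,:,::-1])
for c in("scene","top"): print(c,cal(c)[1])
for q in("fork_grip","jar_mouth","cap","cap_mark","holder","jar","loupe","tweezers","dish","spare_jar","driver","case_cushion","case_ring"):
    r=[ctrl.place_of(q,c) for c in("scene","top")]
    print(q,[(np.round(x[0]["point"],1),round(x[0]["p"],2)) if x else None for x in r], tri(r[0][0]["point"],r[1][0]["point"]) if all(r) else "")
print(ctrl.sense())
E
```

```text
scene [1.0197 0.6229 0.734 ]
top [0.4534 0.0125 1.0341]
fork_grip [(array([264.8, 197. ]), 0.94), (array([245.7, 190.5]), 0.61)] (array([0.5435, 0.0041, 0.0558]), np.float64(0.0020898116775258497))
jar_mouth [(array([311.1, 216.6]), 0.67), (array([196. , 193.5]), 0.75)] (array([0.5263, 0.1406, 0.091 ]), np.float64(0.00682473017105642))
cap [(array([314.1, 220.6]), 0.89), (array([197.9, 199.3]), 0.96)] (array([0.5122, 0.1378, 0.0691]), np.float64(0.006708329944097259))
cap_mark [(array([304.2, 226.8]), 0.64), (array([196.9, 188.1]), 0.78)] (array([0.5431, 0.1412, 0.07  ]), np.float64(0.006100369548906667))
holder [(array([309.5, 245.5]), 0.81), (array([196.8, 202.6]), 0.72)] (array([ 0.5125,  0.145 , -0.0055]), np.float64(0.008057452120226329))
jar [(array([309.2, 242.9]), 0.97), (array([201.5, 197.1]), 0.72)] (array([0.5213, 0.1376, 0.0034]), np.float64(0.011801954807833833))
loupe [(array([258.8, 251. ]), 0.84), (array([217.3, 160.2]), 0.58)] (array([0.6316, 0.094 , 0.0046]), np.float64(0.011394414221154907))
tweezers [(array([302.3, 207.8]), 0.53), (array([233.7, 221.5]), 0.44)] (a
[... 564 characters left out ...]
ray([ 0.6194, -0.3817,  0.0062]), np.float64(0.009097657057318362))
case_ring [(array([327.2, 338.3]), 0.6), (array([130., 155.]), 0.57)] (array([0.6464, 0.3464, 0.0057]), np.float64(0.0026116231993244757))
{'t': 1.4, 'joints': array([-1.4598,  0.2586,  1.535 ,  0.    ,  1.348 , -0.2028]), 'joint_vel': array([-0.0001, -0.0015, -0.0005, -0.0013, -0.0002, -0.0009]), 'tau': array([  0.0001, -44.5923, -29.0893,  -0.0004,   0.0008,   0.    ]), 'tcp_pos': array([ 0.1698, -0.5231,  0.2313]), 'eef_rot': array([ 0.9877,  0.1563,  0.    , -0.    ]), 'wrist_force': array([-0.3429, -0.6065,  0.366 ]), 'ft_torque': array([ 0.01  ,  0.0066, -0.0367]), 'grasp_force': 0.0, 'finger_gap': 0.08555969591298165}
```

View pics/top0.png

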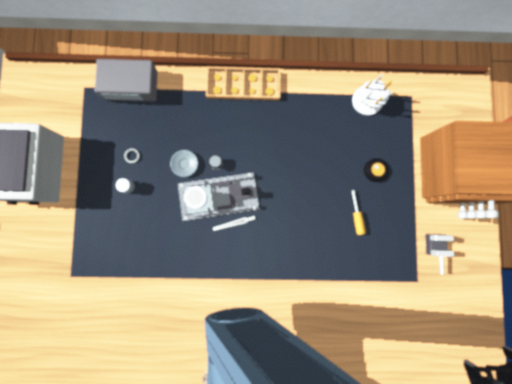

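View pics/scene0.png

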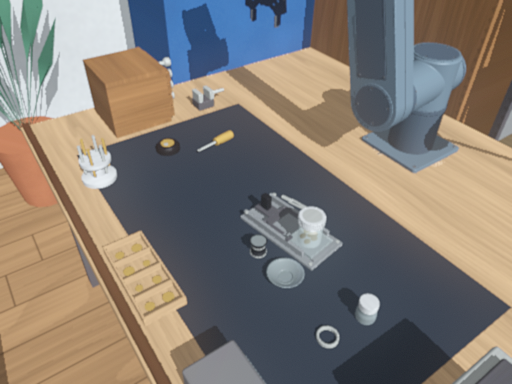

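```bash
python3 - <<'E'
from h import *
np.set_printoptions(precision=4,suppress=True)
out=[]
for c in("scene","top"):
    im,dp=snap(c,c+"1"); K,p,A=cal(c)
    v,u=np.mgrid[:384,:512]; P=np.stack([(u-K[0,2])/K[0,0]*dp,(v-K[1,2])/K[1,1]*dp,dp],-1)@A.T+p
    P[dp==0]=np.nan
    near=(abs(P[...,0]-.53)<.09)&(P[...,1]>-.06)&(P[...,1]<.22)
    m=near&(P[...,2]>.082)&(P[...,2]<.1); q=P[m]
    print(c,"cap",m.sum(),np.median(q[:,2]),cv2.minEnclosingCircle(q[:,:2].astype(np.float32)),q.mean(0))
    m=near&(P[...,2]>.045)&(P[...,2]<.07)&(P[...,1]<.06); q=P[m]
    print("grip",m.sum(),np.percentile(q,[5,50,95],axis=0).tolist(),cv2.minAreaRect(q[:,:2].astype(np.float32)))
    m=near&(P[...,2]>.004)&(P[...,2]<.04)
    n,l,s,_=cv2.connectedComponentsWithStats((near&(P[...,2]>.005)).astype(np.uint8)); i=1+s[1:,4].argmax()
    q=P[(l==i)&m]; print("holder",len(q),cv2.minAreaRect(q[:,:2].astype(np.float32)))
    for name in("cap","fork_grip","holder"):
        r=ctrl.silhouettes(name,c)
        if r:
            M=r[0]["pixels"]; ys,xs=np.nonzero(M); z={"cap":.09,"fork_grip":.0615,"holder":.025}[name]
            print(" sil",name,round(r[0]["p"],2),M.sum(),xs.min(),xs.max(),ys.min(),ys.max(),atz(c,r[0]["point"],z))
    bx=(150,160,130,75) if c=="top" else (235,185,115,85)
    x,y,w,h=bx; out.append(cv2.resize(im[y:y+h,x:x+w],(520,300),interpolation=cv2.INTER_CUBIC))
cv2.imwrite("pics/crop1.png",np.vstack(out)[:,:,::-1])
E
```

```text
scene cap 449 0.08979423986268509 ((0.5194612741470337, 0.14135399460792542), 0.031226234510540962) [0.5219 0.1441 0.0895]
grip 90 [[0.5352407656872705, -0.0035784670198719948, 0.04715918293872849], [0.5457733765078887, 0.00924907314792317, 0.05782679002353336], [0.5510328562229967, 0.017243988769273234, 0.06172648907475832]] ((0.542445957660675, 0.0054641952738165855), (0.01723398268222809, 0.025867080315947533), 9.118544578552246)
holder 2901 ((0.5345413684844971, 0.08604642748832703), (0.2368900030851364, 0.17049190402030945), 85.12110137939453)
 sil cap 0.82 560 298 325 207 231 [0.522 0.144 0.09 ]
 sil fork_grip 0.73 601 255 298 193 233 [0.5707 0.0551 0.0615]
 sil holder 0.74 2640 241 341 194 269 [0.5546 0.0908 0.025 ]
top cap 376 0.09054544198879932 ((0.520374596118927, 0.14290659129619598), 0.02942526899278164) [0.52   0.1423 0.0906]
grip 54 [[0.5354082865054044, -0.004319444389071763, 0.05493405555335357], [0.5432083548462368, 0.006742768797422459, 0.060890676383923426], [0.5492944583345142, 0.017859798422206415, 0.06444338709917742]] ((0.5438272953033447, 0.006785562727600336), (0.01709275133907795, 0.022320300340652466), 1.2409130334854126)
holder 2383 ((0.5316494107246399, 0.08636841922998428), (0.11322127282619476, 0.22497892379760742), 9.694032669067383)
 sil cap 0.65 394 184 205 186 207 [0.5164 0.1387 0.09  ]
 sil fork_grip 0.92 416 215 251 180 208 [0.5338 0.0343 0.0615]
 sil holder 0.8 2203 178 258 173 219 [0.5262 0.0622 0.025 ]
```

View pics/crop1.png

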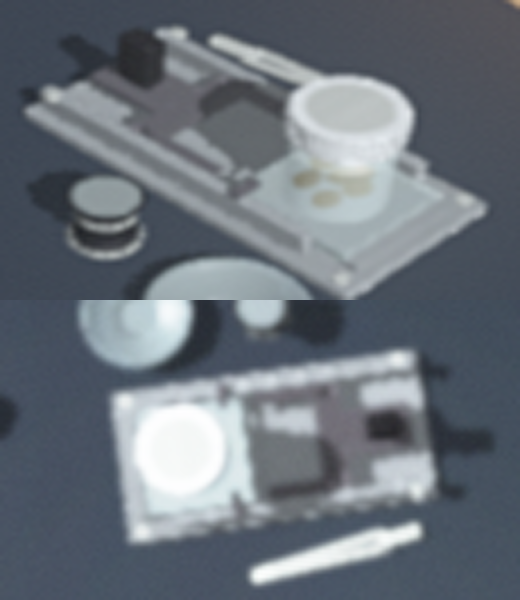

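The pictures show a white cap at top pixel (196,197), scene (312,215). The black fork grip is at top (247,191), scene (266,200). The holder is yawed about 9.7° and the fork is open.

```bash
cat >> h.py <<'E'
def to(pos,yaw):
    """tool shift (cm) and turn to TCP pos, tool down with tool y at world yaw (deg)"""
    s=ctrl.sense(); q=R.from_quat(s["eef_rot"]); a=np.radians(yaw)
    y=np.array([np.cos(a),np.sin(a),0]); z=np.array([0,0,-1.]); T=R.from_matrix(np.c_[np.cross(y,z),y,z])
    print("travel",np.round(q.inv().apply(np.array(pos)-s["tcp_pos"])*100,2),"rot",np.round((q.inv()*T).as_rotvec(),4),"t",s["t"],s["tcp_pos"],np.round(s["joints"],2))
E
python3 -c "
from h import *
to([.5435,.0065,.15],9.7)"
```

```text
travel [ 51.9  -38.84   8.13] rot [-0.      0.     -1.4263] t 1.8 [ 0.16977977 -0.52315461  0.23131373] [-1.46  0.26  1.53 -0.    1.35 -0.2 ]
```

apply_moves:
  travel:
    - [51.9,-38.8,8.1]
    - [51.9,-38.8,8.1]
    - [51.9,-38.8,8.1]
    - [51.9,-38.8,8.1]
    - [51.9,-38.8,8.1]
    - [51.9,-38.8,8.1]
    - [51.9,-38.8,8.1]
    - [51.9,-38.8,8.1]
    - [51.9,-38.8,8.1]
    - [51.9,-38.8,8.1]
    - [51.9,-38.8,8.1]
    - [51.9,-38.8,8.1]
  delta_rot:
    - [0,0,-1.426]
    - [0,0,-1.426]
    - [0,0,-1.426]
    - [0,0,-1.426]
    - [0,0,-1.426]
    - [0,0,-1.426]
    - [0,0,-1.426]
    - [0,0,-1.426]
    - [0,0,-1.426]
    - [0,0,-1.426]
    - [0,0,-1.426]
    - [0,0,-1.426]
  hand: [4.5,4.5,4.5,4.5,4.5,4.5,4.5,4.5,4.5,4.5,4.5,4.5]
  newtons: 40

```text
t: 2.8
tcp_pos: [0.457, -0.116, 0.1694]
eef_rot: [0.642, 0.766, 0.0, 0.0]
wrist_force: [0.3, -0.9, -0.0]
finger_gap: 0.0453
grasp_force: 0.0
```

```bash
python3 -c "
from h import *
to([.5435,.0065,.12],9.7)"
```

```text
travel [10.56 10.65  4.94] rot [0.0007 0.0006 0.0061] t 2.8 [ 0.45699272 -0.11604932  0.16938824] [-0.49  0.17  1.81 -0.    1.16 -0.66]
```

apply_moves:
  travel:
    - [10.5,10.6,4.9]
    - [10.5,10.6,4.9]
    - [10.5,10.6,4.9]
    - [10.5,10.6,4.9]
    - [10.5,10.6,4.9]
    - [10.5,10.6,4.9]
    - [10.5,10.6,4.9]
  delta_rot:
    - [0,0,0]
    - [0,0,0]
    - [0,0,0]
    - [0,0,0]
    - [0,0,0]
    - [0,0,0]
    - [0,0,0]
  hand: [4.5,4.5,4.5,4.5,4.5,4.5,4.5]

```text
t: 3.38
tcp_pos: [0.5426, 0.0033, 0.1202]
eef_rot: [0.645, 0.765, -0.0, -0.0]
wrist_force: [-0.3, 0.2, -0.6]
finger_gap: 0.0448
grasp_force: 0.0
```

```bash
python3 -c "
from h import *
to([.5435,.0065,.034],9.7)"
```

```text
travel [0.3  0.14 8.62] rot [-0.0007  0.0002  0.0006] t 3.3833 [0.54263696 0.0033295  0.12019237] [-0.2   0.35  1.7  -0.    1.09 -0.37]
```

Descend over the grip and close.

apply_moves:
  travel:
    - [0.3,0.1,3]
    - [0.3,0.1,5]
    - [0.3,0.1,7]
    - [0.3,0.1,8.5]
    - [0.3,0.1,8.5]
    - [0.3,0.1,8.5]
    - [0.3,0.1,8.5]
    - [0.3,0.1,8.5]
    - [0.3,0.1,8.5]
    - [0.3,0.1,8.5]
    - [0.3,0.1,8.5]
    - [0.3,0.1,8.5]
  delta_rot:
    - [0,0,0]
    - [0,0,0]
    - [0,0,0]
    - [0,0,0]
    - [0,0,0]
    - [0,0,0]
    - [0,0,0]
    - [0,0,0]
    - [0,0,0]
    - [0,0,0]
    - [0,0,0]
    - [0,0,0]
  hand: [4.5,4.5,4.5,4.5,4.5,1.0,1.0,1.0,1.0,1.0,1.0,1.0]
  newtons: 40

```text
t: 4.38
tcp_pos: [0.541, 0.0055, 0.0367]
eef_rot: [0.645, 0.764, -0.002, -0.001]
wrist_force: [-8.7, -4.4, 6.3]
finger_gap: 0.0156
grasp_force: 41.5
```

```bash
python3 -c "
from h import *
s=ctrl.sense();print(s['tcp_pos'],s['wrist_force'],s['finger_gap'],s['grasp_force'],s['ft_torque'])
to([.5435-.168*.06,.0065+.986*.06,.034],9.7)"
```

```text
[0.54098672 0.00545797 0.03670895] [-8.67518435 -4.44589004  6.3022276 ] 0.015558578086406273 41.54085159301758 [-0.72594363  1.4873879  -0.04040488]
travel [6.06 0.27 0.27] rot [-0.004   0.0007 -0.0001] t 4.3833 [0.54098672 0.00545797 0.03670895] [-0.19  0.45  1.79 -0.    0.91 -0.36]
```

apply_moves:
  travel:
    - [0.3,-0.2,-0.1]
    - [0.9,-0.2,-0.1]
    - [1.5,-0.2,-0.1]
    - [2.1,-0.2,-0.1]
    - [2.7,-0.2,-0.1]
    - [3.3,-0.2,-0.1]
    - [3.9,-0.2,-0.1]
    - [4.4,-0.2,-0.1]
    - [4.8,-0.2,-0.1]
    - [5.1,-0.2,-0.1]
    - [5.3,-0.2,-0.1]
    - [5.3,-0.2,-0.1]
  delta_rot:
    - [0,0,0]
    - [0,0,0]
    - [0,0,0]
    - [0,0,0]
    - [0,0,0]
    - [0,0,0]
    - [0,0,0]
    - [0,0,0]
    - [0,0,0]
    - [0,0,0]
    - [0,0,0]
    - [0,0,0]
  hand: [1,1,1,1,1,1,1,1,1,1,1,1]

```text
t: 5.38
tcp_pos: [0.5318, 0.0594, 0.0368]
eef_rot: [0.645, 0.764, -0.0, -0.0]
wrist_force: [-4.8, -1.1, 1.9]
finger_gap: 0.0154
grasp_force: 42.1
```

```bash
python3 -c "
from h import *
s=ctrl.sense();print(s['wrist_force'],s['finger_gap'],s['grasp_force'],s['ft_torque'])
to([.5435-.168*.06,.0065+.986*.06,.034],9.7)"
```

```text
[-4.82580756 -1.12665795  1.94415275] 0.015350770201012666 42.10689604282379 [-0.2775327   0.80341132 -0.18269959]
travel [0.59 0.26 0.28] rot [-0.0008 -0.0005  0.0004] t 5.3833 [0.53184021 0.05944643 0.03676862] [-0.1   0.44  1.8   0.    0.9  -0.27]
```

apply_moves:
  travel:
    - [0.2,-0.1,0]
    - [0.4,-0.1,0]
    - [0.6,-0.1,0]
    - [0.8,-0.1,0]
    - [0.8,-0.1,0]
    - [0.8,-0.1,0]
  delta_rot:
    - [0,0,0]
    - [0,0,0]
    - [0,0,0]
    - [0,0,0]
    - [0,0,0]
    - [0,0,0]
  hand: [1,1,1,1,1,1]

```text
t: 5.88
tcp_pos: [0.5311, 0.0638, 0.0368]
eef_rot: [0.645, 0.764, -0.001, 0.002]
wrist_force: [-1.0, -14.4, 0.4]
finger_gap: 0.0152
grasp_force: 42.1
```

apply_moves:
  travel:
    - [0.3,0,0]
    - [0.3,0,0]
    - [0.3,0,0]
    - [0.3,0,0]
  delta_rot:
    - [0,0,0]
    - [0,0,0]
    - [0,0,0]
    - [0,0,0]
  hand: [1,1,1,1]

```text
t: 6.22
tcp_pos: [0.5311, 0.0639, 0.0368]
eef_rot: [0.645, 0.765, -0.002, 0.003]
wrist_force: [-0.9, -25.5, -0.2]
finger_gap: 0.0152
grasp_force: 42.0
```

```bash
python3 -c "
from h import *
to([.5435-.168*.06,.0065+.986*.06,.034],9.7)
for c in ('scene','top'):
  ctrl.camera(c); print([(r['point'],r['p']) for r in ctrl.place_of('jar_mouth',c)[:1]+ctrl.place_of('fork_grip',c)[:1]])"
```

```text
travel [0.13 0.26 0.28] rot [0.0007 0.0078 0.0006] t 6.2167 [0.53111702 0.06393089 0.03683905] [-0.08  0.44  1.81 -0.01  0.89 -0.25]
[([312.3, 215.8], 0.71), ([283.7, 205.5], 0.62)]
[([350.5, 213.4], 0.74), ([225.8, 192.4], 0.43)]
```

apply_moves:
  travel:
    - [-0.4,0,0]
    - [-0.4,0,0]
    - [-0.4,0,0]
    - [-0.4,0,0]
    - [-0.4,0,0]
    - [-0.4,0,-2]
    - [-0.4,0,-5]
    - [-0.4,0,-9]
    - [-0.4,0,-9]
    - [-0.4,0,-9]
  delta_rot:
    - [0,0,0]
    - [0,0,0]
    - [0,0,0]
    - [0,0,0]
    - [0,0,0]
    - [0,0,0]
    - [0,0,0]
    - [0,0,0]
    - [0,0,0]
    - [0,0,0]
  hand: [1,3,4.5,4.5,4.5,4.5,4.5,5.5,8.5,8.5]

```text
t: 7.35
tcp_pos: [0.5324, 0.0657, 0.129]
eef_rot: [0.645, 0.765, 0.002, 0.003]
wrist_force: [-0.8, 0.4, -0.6]
finger_gap: 0.077
grasp_force: 0.0
```

```bash
python3 - <<'E'
from h import *
np.set_printoptions(precision=4,suppress=True)
for c in("scene","top"):
    im,dp=snap(c,c+"2"); K,p,A=cal(c)
    v,u=np.mgrid[:384,:512]; P=np.stack([(u-K[0,2])/K[0,0]*dp,(v-K[1,2])/K[1,1]*dp,dp],-1)@A.T+p
    for n,lo,hi,cx,cy,r in(("cap",.083,.098,.52,.142,.04),("grip",.05,.068,.531,.064,.025)):
        q=P[(P[...,2]>lo)&(P[...,2]<hi)&(np.hypot(P[...,0]-cx,P[...,1]-cy)<r)&(dp>0)]
        if len(q)>5: print(c,n,len(q),np.median(q[:,2]),cv2.minEnclosingCircle(q[:,:2].astype(np.float32)),q.mean(0))
to([.52,.142,.12],9.7)
E
```

```text
scene cap 442 0.08985204704276561 ((0.5198847055435181, 0.14206655323505402), 0.030223451554775238) [0.5219 0.1438 0.0896]
scene grip 79 0.059251539377875306 ((0.5338420271873474, 0.0649474635720253), 0.013569995760917664) [0.5346 0.0664 0.0579]
top cap 172 0.09084858769060555 ((0.5153841972351074, 0.14208994805812836), 0.028324352577328682) [0.5068 0.1433 0.0907]
travel [7.69 0.32 0.59] rot [-0.0003 -0.0003  0.0003] t 7.45 [0.5299 0.0657 0.1259] [-0.09  0.33  1.72  0.    1.1  -0.26]
```

View pics/scene2.png

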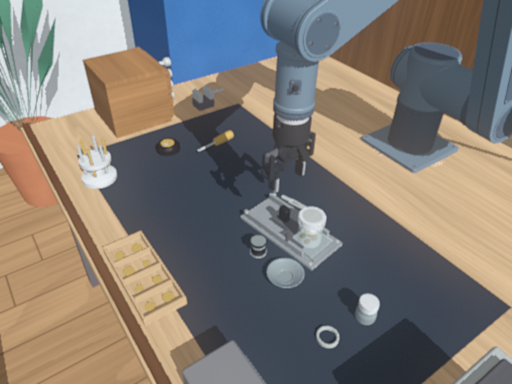

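The fork is at its stop: the grip is at pixel (283,214), 78 mm from the cap axis, and the cap is at (312,215). Next I position above the cap at yaw −30°.

apply_moves:
  travel:
    - [2,0.3,0.5]
    - [5,0.3,0.5]
    - [7.7,0.4,0.5]
    - [7.7,0.4,0.5]
    - [7.7,0.4,0.5]
    - [7.7,0.4,0.5]
    - [7.7,0.4,0.5]
    - [7.7,0.4,0.5]
    - [7.7,0.4,0.5]
  delta_rot:
    - [0,0,0.1]
    - [0,0,0.2]
    - [0,0,0.3]
    - [0,0,0.4]
    - [0,0,0.5]
    - [0,0,0.6]
    - [0,0,0.69]
    - [0,0,0.69]
    - [0,0,0.69]
  hand: [8.5,8.5,8.5,8.5,8.5,8.5,8.5,8.5,8.5]

```text
t: 8.2
tcp_pos: [0.5203, 0.1418, 0.1198]
eef_rot: [0.865, 0.502, -0.001, -0.001]
wrist_force: [-0.0, 0.4, -0.4]
finger_gap: 0.0855
grasp_force: 0.0
```

```bash
python3 -c "
from h import *
to([.5185,.142,.057],-30)"
```

```text
travel [-0.07 -0.15  6.28] rot [-0.0024  0.0015  0.0055] t 8.2 [0.52032213 0.14184456 0.11980995] [0.06 0.34 1.71 0.   1.09 0.58]
```

apply_moves:
  travel:
    - [0,-0.1,2]
    - [0,-0.1,4]
    - [0,-0.1,5.5]
    - [0,-0.1,6.2]
    - [0,-0.1,6.2]
    - [0,-0.1,6.2]
    - [0,-0.1,6.2]
    - [0,-0.1,6.2]
    - [0,-0.1,6.2]
    - [0,-0.1,6.2]
    - [0,-0.1,6.2]
  delta_rot:
    - [0,0,0]
    - [0,0,0]
    - [0,0,0]
    - [0,0,0]
    - [0,0,0]
    - [0,0,0]
    - [0,0,0]
    - [0,0,0]
    - [0,0,0]
    - [0,0,0]
    - [0,0,0]
  hand: [8.5,8.5,8.5,8.5,8.5,5.2,5.2,5.2,5.2,5.2,5.2]
  newtons: 25

```text
t: 9.12
tcp_pos: [0.5205, 0.1426, 0.0603]
eef_rot: [0.865, 0.501, 0.0, 0.0]
wrist_force: [-3.0, 0.8, 6.6]
finger_gap: 0.0571
grasp_force: 26.2
```

```bash
python3 -c "
from h import *
s=ctrl.sense();print(s['wrist_force'],s['finger_gap'],s['grasp_force'],s['ft_torque'])
to([.519,.142,.057],-30)
snap('scene','s3')"
```

```text
[-2.98397627  0.84293999  6.63051246] 0.05711044830688388 26.20321582420729 [0.29274319 0.58342077 0.05433927]
travel [-0.13 -0.11  0.33] rot [ 0.0006 -0.0008  0.003 ] t 9.1167 [0.52054791 0.14257038 0.06031257] [0.06 0.42 1.77 0.   0.95 0.58]
```

```bash
python3 -c "
import cv2
i=cv2.imread('pics/s3.png')[130:280,220:400];cv2.imwrite('pics/s3c.png',cv2.resize(i,(720,600),interpolation=cv2.INTER_CUBIC))"
```

```text
(no output)
```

View pics/s3c.png

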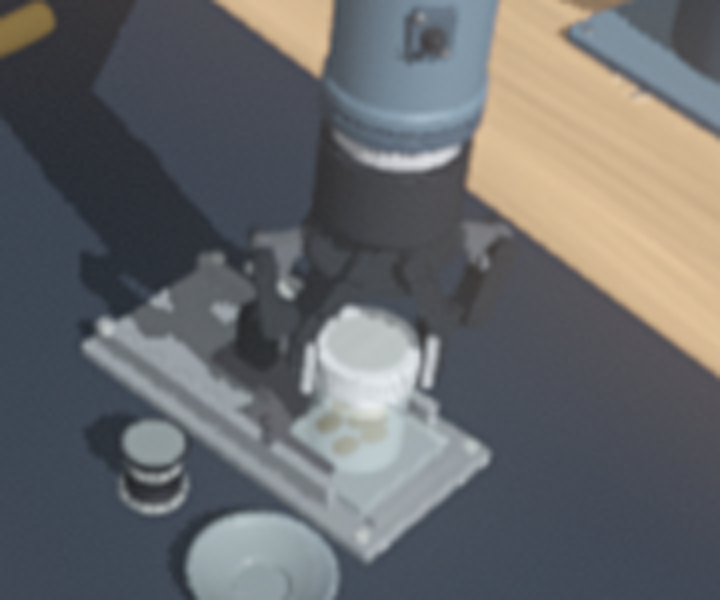

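Both pads straddle the cap, at crop (308,368) and (430,360). I'll relieve the offset, squeeze at 90 N, then turn.

apply_moves:
  travel:
    - [-0.1,-0.1,-0.2]
    - [-0.1,-0.1,-0.2]
    - [-0.1,-0.1,-0.2]
    - [-0.1,-0.1,-0.2]
    - [-0.1,-0.1,-0.2]
  delta_rot:
    - [0,0,0]
    - [0,0,0]
    - [0,0,0]
    - [0,0,0]
    - [0,0,0]
  hand: [5.2,5.2,5.2,5.2,5.2]
  newtons: 90

```text
t: 9.58
tcp_pos: [0.5189, 0.1419, 0.061]
eef_rot: [0.865, 0.501, -0.0, -0.0]
wrist_force: [-0.1, 1.3, -2.4]
finger_gap: 0.0554
grasp_force: 96.0
```

apply_moves:
  travel:
    - [0,0,0]
    - [0,0,0]
    - [0,0,0]
    - [0,0,0]
    - [0,0,-0.05]
    - [0,0,-0.05]
  delta_rot:
    - [0,0,-0.06]
    - [0,0,-0.12]
    - [0,0,-0.18]
    - [0,0,-0.24]
    - [0,0,-0.3]
    - [0,0,-0.3]
  hand: [5.2,5.2,5.2,5.2,5.2,5.2]

```text
t: 10.08
tcp_pos: [0.5186, 0.1423, 0.0617]
eef_rot: [0.78, 0.626, -0.0, -0.001]
wrist_force: [-1.1, 3.5, -2.4]
finger_gap: 0.0551
grasp_force: 96.1
```

```bash
python3 -c "
from h import *
s=ctrl.sense();print(s['wrist_force'],s['finger_gap'],s['grasp_force'],s['ft_torque'],s['tcp_pos'])
to([.52,.142,.06],-30)"
```

```text
[-1.14575189  3.51113957 -2.39711686] 0.05509199590562448 96.06319902464747 [ 0.55036502  0.14032064 -0.0716613 ] [0.51864696 0.14233132 0.06169818]
travel [-0.    0.14  0.17] rot [-0.0011 -0.0004  0.3044] t 10.0833 [0.51864696 0.14233132 0.06169818] [0.06 0.41 1.78 0.   0.95 0.28]
```

apply_moves:
  travel:
    - [0,0,-0.02]
    - [0,0,-0.03]
    - [0,0,-0.04]
    - [0,0,-0.06]
    - [0,0,-0.08]
    - [0,0,-0.1]
    - [0,0,-0.12]
    - [0,0,-0.14]
    - [0,0,-0.15]
    - [0,0,-0.15]
    - [0,0,-0.15]
  delta_rot:
    - [0,0,-0.1]
    - [0,0,-0.2]
    - [0,0,-0.3]
    - [0,0,-0.4]
    - [0,0,-0.5]
    - [0,0,-0.6]
    - [0,0,-0.7]
    - [0,0,-0.8]
    - [0,0,-0.9]
    - [0,0,-0.96]
    - [0,0,-0.96]
  hand: [5.2,5.2,5.2,5.2,5.2,5.2,5.2,5.2,5.2,5.2,5.2]

```text
t: 11.0
tcp_pos: [0.5181, 0.142, 0.0632]
eef_rot: [0.404, 0.915, -0.0, -0.001]
wrist_force: [-4.5, 1.5, 0.0]
finger_gap: 0.0552
grasp_force: 96.3
```

```bash
python3 -c "
from h import *
np.set_printoptions(precision=4,suppress=True)
s=ctrl.sense();print(s['wrist_force'],s['finger_gap'],s['grasp_force'],s['ft_torque'],s['tcp_pos'])
to([.52,.142,.06],-30)
for c in ('scene','top'):
  snap(c,c+'4')
  for q in ('cap','cap_mark','jar_mouth','fork_grip'): print(c,q,[(x['point'],round(x['p'],2)) for x in ctrl.place_of(q,c)[:1]])
print(atz('scene',[304.2,226.8],.07))
"
```

```text
[-4.4897  1.4729  0.0438] 0.05521787901074484 96.27515809144825 [ 0.2847  0.6434 -0.0213] [0.5181 0.142  0.0632]
travel [-0.13  0.15  0.32] rot [-0.0021 -0.0002  1.2634] t 11.0 [0.5181 0.142  0.0632] [ 0.06  0.41  1.78  0.    0.96 -0.68]
scene cap [([310.4, 219.9], 0.61)]
scene cap_mark [([313.6, 227.1], 0.52)]
scene jar_mouth [([311.4, 216.9], 0.59)]
scene fork_grip [([282.7, 209.3], 0.92)]
top cap []
top cap_mark []
top jar_mouth [([195.4, 197.8], 0.5)]
top fork_grip [([223.2, 191.9], 0.9)]
[0.5409 0.1433 0.07  ]
```

apply_moves:
  travel:
    - [0,0,-0.1]
    - [0,0,-0.2]
    - [0,0,-0.3]
    - [0,0,-0.3]
  delta_rot:
    - [0,0,0]
    - [0,0,0]
    - [0,0,0]
    - [0,0,0]
  hand: [5.2,5.2,5.2,5.2]

```text
t: 11.83
tcp_pos: [0.5187, 0.1418, 0.0661]
eef_rot: [0.404, 0.915, -0.0, -0.0]
wrist_force: [-4.1, 0.4, -1.7]
finger_gap: 0.0554
grasp_force: 96.1
```

```bash
python3 -c "
from h import *
print(atz('scene',[304.2,226.8],.07),atz('scene',[313.6,227.1],.072)); s=ctrl.sense(); print(s['wrist_force'],s['tcp_pos'],s['ft_torque'])"
```

```text
[0.54092339 0.14330547 0.07      ] [0.52608922 0.15676984 0.072     ]
[-4.08149019  0.3674493  -1.65057813] [0.51866889 0.14177264 0.0661278 ] [0.2189814  0.64758579 0.02339147]
```

The cap rose 2.9 mm with no resistance, so the thread has let go. I'll lift it straight up.

apply_moves:
  travel:
    - [0.05,-0.07,-0.3]
    - [0.05,-0.07,-0.6]
    - [0.05,-0.07,-0.9]
    - [0.05,-0.07,-1.2]
    - [0.05,-0.07,-1.5]
    - [0.05,-0.07,-1.8]
    - [0.05,-0.07,-2.1]
    - [0.05,-0.07,-2.4]
    - [0.05,-0.07,-2.7]
    - [0.05,-0.07,-2.9]
    - [0.05,-0.07,-2.9]
    - [0.05,-0.07,-2.9]
  delta_rot:
    - [0,0,0]
    - [0,0,0]
    - [0,0,0]
    - [0,0,0]
    - [0,0,0]
    - [0,0,0]
    - [0,0,0]
    - [0,0,0]
    - [0,0,0]
    - [0,0,0]
    - [0,0,0]
    - [0,0,0]
  hand: [5.2,5.2,5.2,5.2,5.2,5.2,5.2,5.2,5.2,5.2,5.2,5.2]

```text
t: 12.83
tcp_pos: [0.5183, 0.1418, 0.0954]
eef_rot: [0.404, 0.915, 0.0, 0.0]
wrist_force: [-0.8, -0.7, -0.5]
finger_gap: 0.0557
grasp_force: 96.3
```

```bash
python3 -c "
from h import *
np.set_printoptions(precision=4,suppress=True)
to([.5187,.1419,.095],42.4); s=ctrl.sense(); print(s['wrist_force'],s['ft_torque'],s['eef_rot'])
im,dp=snap('scene','s5'); cv2.imwrite('pics/s5c.png',cv2.resize(im[130:280,220:400,::-1],(720,600),interpolation=cv2.INTER_CUBIC))
for q in ('cap','jar_mouth','fork_grip','jar'):
  r=ctrl.place_of(q,'scene')
  if r: print(q,r[0])
print(atz('scene',ctrl.place_of('cap','scene')[0]['point'],.104))"
```

```text
travel [-0.02  0.04  0.04] rot [ 0.0002  0.0002 -0.001 ] t 12.8333 [0.5183 0.1418 0.0954] [ 0.06  0.37  1.75  0.    1.03 -0.68]
[-0.7628 -0.6511 -0.4953] [ 0.0135 -0.0017  0.0024] [0.404  0.9148 0.0001 0.0001]
cap {'point': [312.3, 208.2], 'p': 0.79}
jar_mouth {'point': [312.5, 218.5], 'p': 0.72}
fork_grip {'point': [282.9, 206.9], 'p': 0.93}
jar {'point': [306.7, 239.7], 'p': 0.81}
[0.5145 0.1341 0.104 ]
```

View pics/s5c.png

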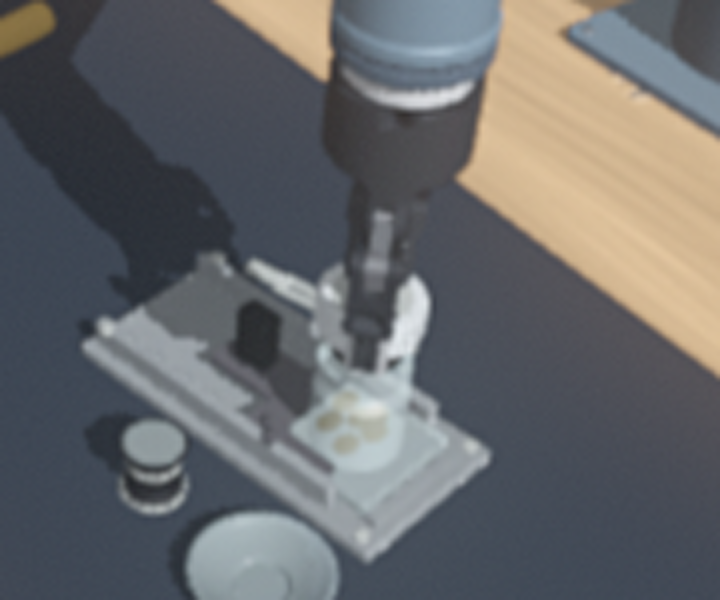

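The picture shows the cap clear of the neck at crop (375,305), the jar still seated at (365,430) and the fork locked. I'm handing in.

```bash
python3 -c "
from h import *
print(ctrl.finish_job())"
```

```text
the job is handed in; nothing more can be done
None
```

I handed the job in with the fork at its end stop, the jar seated, and the unscrewed cap held level about 2 cm above the mouth and centred over it; no verdict came back.

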